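# Check the charger and earbud case contacts with the tester pen

## Robot

A 6-joint arm with a two-finger parallel gripper is mounted at the origin on the work surface. World frame = base frame: x ahead of the robot, y to its left, z up, the work surface at z = 0. Lengths are in m, angles in rad, forces in N, time in s.
With the tool pointing down it reaches from about 0.275 to 0.825 m from the base axis. Payload 4.9 kg.
Tool frame: the origin (TCP) lies midway between the tips of the shut fingers; the grasp point (between the pads) lies 19 mm behind it (grip_point_offset is the distance from the TCP to the grasp point, in m); z points along the fingers, y is the line along which they close (so a half turn about z gives the same grasp; the last joint's range is limited). The gripper opens to 85 mm and grips with 20 to 120 N. Pads are 22 mm wide; open, the fingers measure 114 mm over their backs; the gripper's body (76 mm by 85 mm) begins 54 mm behind the grasp point. The pads swing forward as they close: fully open they stand 13 mm farther back than shut.
Start: joints at [1.159, 0.326, -0.193, 1.052, 0, 1.437], TCP at [0.151, 0.529, 0.231] pointing down, gripper open.
Joint ranges: [-2.65, 2.65], [-0.97, 1.79], [-1.3, 1.35], [-1.93, 2.1], [-1.47, 1.37], [-3.14, 3.14]. Speed limits (rad/s): [2.57, 2.57, 3.14, 3.14, 3.14, 3.14].

## Interface

Orientations are given as a rotation vector (axis times angle).
In Python, from cell import * gives the robot as it stands. Calls block until the motion is done:
- movep(position, orientation): joint-space move of the TCP to a pose.
- move_l(position, velocity=0.15, rot=None, until_force=None): straight line of the TCP; rot=None keeps the orientation; velocity is the mean speed in m/s. With until_force (N) it stops when the force on the tool has changed by that much, and returns True; else False.
- set_joints(angles): joint-space move.
- let_go() and grab(newtons=None): open the fingers fully, or close them until they stop; newtons is the grip in N (None keeps the last).
- sleep(seconds).
- ik(position, orientation): joint angles nearest the present ones, or None.
- get_state(): the state.
- grab_frame(name): name is "scene" or "top" or "wrist"; returns a dict with "img" (480x640x3 uint8, red, green, blue), "fx", "fy", "cx", "cy" (pixels), "cam_to_world" (4x4, takes a point from camera to world coordinates); the wrist camera has in their place "T_tool_cam" (4x4, takes a point from camera to tool coordinates, whose origin is the TCP and whose axes are the flange's). Camera axes: x right, y down, z forward; pixel columns grow to the right and rows downward; lengths in m; the calibration is good to about 2 mm. A picture is of the moment at which its call begins: read the wrist's pose just before it. There is no depth.
A pose or a line that the arm cannot do raises MotionError and nothing moves.
- sign_off(): hands the job in; it is judged then, once.
Trained networks look in the newest picture that a camera, given by its name, has taken for a name from the list of things; names that differ only in an ending like _2 or _b are one class to them, and where a whole thing is asked for, a point or a joint stands for the part that bears it (a point fixed in the world has none). Each returns a list of dicts, best first, with "score" (0 to 1); they miss things now and then, are a little off and sometimes report something else, mostly with a low value. They report only what shows in the picture. A call takes as long as a camera call. They do not tell look-alikes from the thing itself.
- spot_in(camera, name): "centre" ([column, row] in pixels, amid what is visible of it).
- silhouettes(camera, name): "mask" (480x640 bool, what is visible of it) and "centre" ([column, row] in pixels, amid what is visible of it).
- tip_of(camera, name): "centre" ([column, row] in pixels: a listed point, or the origin of a listed thing).
The state is a dict: "clock": time; "q": joint angles; "joint_velocities": joint speeds; "tau": joint torques, N m; "position": TCP position; "eef_rot": TCP orientation; "contact_force": force on the tool from outside, world axes, zero at the start; "wrist_torque": the same for the moment, N m; "finger_gap": opening from 0.0 (shut) to 1.0 (fully open); "grasp_force": force on a finger pad.
Only numpy, scipy, OpenCV 4.12 (cv2) and the standard library are available. Lean on these libraries where they do the work, as an engineer would, in place of code of your own. Each camera call takes 0.05 s, during which the arm holds its last target. There are 200 camera calls.

## Task

Take the orange tester pen out of the white incense holder and check the two devices with it: touch its steel tip gently to the gold contact on the black charger and hold it there for about a second, then do the same on the gold contact of the purple earbud case. Afterwards drop the pen into the blue cup and leave everything else standing where it is.

Things in the scene. Friction and masses are not known exactly. Their poses are not given: they have to be found in the camera images.
- pen: tester pen, 130 mm long, upright, tip down in the incense holder. Origin at the point of its tip, z up along the pen. Steel point 6 mm wide (blunt 4 mm end) to z = 18 mm, steel shank 13 mm wide at z = 26 to 50 mm, black round collar 23 mm wide at z = 50 to 56 mm resting on the holder, square orange grip 15 x 15 mm (sides along its x and y) at z = 56 to 130 mm
- pen_tip (a point): the point of the pen's steel tip (same as the pen's origin)
- pen_grip (a point): centre of the pen's square grip, 93 mm above the tip along the pen
- pen_cap (a point): centre of the pen's cap end, 130 mm above the tip along the pen
- incense_holder: white ceramic incense holder, a block 84 x 84 x 55 mm, loose, 550 g; origin at the centre of its underside, z up. The vertical hole through its middle is 15 mm wide; the pen stands in it with its tip about 5 mm above the shelf
- charger: matte black portable charger, a slab 130 (x) x 68 (y) x 24 (z) mm, loose, about 340 g; origin at the centre of its underside, z up. Its gold contact lies 35 mm from the centre along its +x
- charger_contact: round gold spring contact on the charger's top, 20 mm across, encircled by a white ring mark; origin at the centre of its top face, 29 mm above the shelf and 5 mm above the charger's top. It gives 4 mm under about 1.2 to 3.6 N and then is rigid
- earbud_case: purple plastic earbud case, a rounded block 66 (x) x 52 (y) x 28 (z) mm, loose, about 90 g; origin at the centre of its underside, z up. Its gold contact is in the middle of the top
- case_contact: round gold spring contact on the earbud case's top, 20 mm across, encircled by a white ring mark; origin at the centre of its top face, 33 mm above the shelf and 5 mm above the case's top. It gives 4 mm under about 1.2 to 3.6 N and then is rigid
- cup: blue ceramic cup without handle, open at the top, 95 mm high, 80 mm across the rim, 4 mm wall, narrowing a little to the foot, loose, about 380 g; origin at the centre of its underside, z up
- cup_in (a point): centre of the cup's inner floor
- cup_rim (a point): centre of the cup's mouth, 95 mm above the shelf
- flashlight: small aluminium flashlight lying on its side, 100 mm long along its x, 32 mm across the head, loose; origin at the middle of its underside
- coin_holder: round chrome coin holder (open dish with a few coins), 72 mm across, 30 mm high, loose; origin at the centre of its underside
There are look-alikes about, which are no part of the job. There is more than one size of the pen; the one meant has the size given above.

How it is judged:
By the outcome, as a careful person would: the job done as asked, in the order asked, and still so for the second after the job is handed in, with the robot touching nothing.
It also fails if it takes over 59 s, if anything falls off the work surface, if the arm or the gripper's body presses on something with over 40 N, if the wrist force passes 120 N, or if a joint passes its speed limit or range.

## Working session

There is one attempt and no reset: what is moved stays moved. The work goes in short steps, each a Python script; the robot and the scene stay as the last script left them, time stands still between calls to the robot, and variables do not carry over. Pictures are saved under pics/ and viewed, at most 10 in all, crops included, and the job is handed in when it is done.

```bash
mkdir -p pics; ls
cat > h.py <<'E'
from cell import *
import numpy as np, cv2
from scipy.spatial.transform import Rotation as R
def shot(n):
    s=get_state(); f=grab_frame(n)
    if n=="wrist":
        T=np.eye(4);T[:3,:3]=R.from_rotvec(s["eef_rot"]).as_matrix();T[:3,3]=s["position"]
        f["cam_to_world"]=T@np.array(f["T_tool_cam"])
    f["M"]=np.array(f["cam_to_world"]);return f
def ray(f,p):
    d=f["M"][:3,:3]@np.array([(p[0]-f["cx"])/f["fx"],(p[1]-f["cy"])/f["fy"],1]);return f["M"][:3,3],d/np.linalg.norm(d)
def atz(f,p,z):
    o,d=ray(f,p);return o+d*(z-o[2])/d[2]
def tri(obs):
    A=np.zeros((3,3));b=np.zeros(3)
    for f,p in obs:
        o,d=ray(f,p);P=np.eye(3)-np.outer(d,d);A+=P;b+=P@o
    x=np.linalg.solve(A,b)
    return x,[float(np.linalg.norm((np.eye(3)-np.outer(d,d))@(x-o))) for o,d in (ray(f,p) for f,p in obs)]
def proj(f,X):
    c=np.linalg.inv(f["M"])@np.append(X,1);return np.array([f["fx"]*c[0]/c[2]+f["cx"],f["fy"]*c[1]/c[2]+f["cy"]])
def save(f,name): cv2.imwrite("pics/"+name,f["img"][:,:,::-1])
E
python3 - <<'E'
from h import *
np.set_printoptions(precision=3,suppress=True)
for n in ("scene","top"):
    f=shot(n);save(f,n+".png");print(n,f["M"][:3,3],f["M"][:3,2])
    for k in ["pen_cap","pen_grip","charger","charger_contact","earbud_case","case_contact","cup_rim","cup","incense_holder","flashlight","coin_holder"]:
        fn=tip_of
        print(k,[(np.round(d["centre"],1).tolist(),round(d["score"],2),atz(f,d["centre"],{"pen_cap":.135,"pen_grip":.098,"charger_contact":.029,"case_contact":.033,"cup_rim":.095}.get(k,0))[:2]) for d in fn(n,k)[:4]])
print(get_state()["clock"])
E
```

```text
pics
scene [ 1.07  -0.225  0.822] [-0.553  0.235 -0.799]
pen_cap [([167.6, 300.6], 0.97, array([ 0.609, -0.316])), ([158.8, 266.3], 0.83, array([ 0.532, -0.314])), ([88.1, 236.2], 0.68, array([ 0.405, -0.424]))]
pen_grip [([97.4, 256.3], 0.91, array([ 0.429, -0.424])), ([163.4, 275.1], 0.62, array([ 0.527, -0.315])), ([178.6, 318.8], 0.57, array([ 0.629, -0.311]))]
charger []
charger_contact [([283.1, 278.9], 0.64, array([ 0.588, -0.101]))]
earbud_case [([440.1, 206.5], 0.77, array([0.538, 0.319]))]
case_contact [([279.1, 269.5], 0.56, array([ 0.565, -0.101])), ([445.3, 195.2], 0.48, array([0.535, 0.327]))]
cup_rim [([370.1, 207.1], 0.66, array([0.539, 0.121]))]
cup [([371.4, 237.6], 0.69, array([0.551, 0.126]))]
incense_holder [([176.6, 298.7], 0.6, array([ 0.522, -0.315]))]
flashlight [([414.8, 282.6], 0.77, array([0.695, 0.153]))]
coin_holder [([259.3, 356.0], 0.84, array([ 0.711, -0.201])), ([162.5, 274.1], 0.24, array([ 0.45 , -0.329]))]
top [ 0.389 -0.012  1.161] [ 0.189 -0.03  -0.981]
pen_cap [([461.2, 203.2], 0.84, array([ 0.66 , -0.324])), ([527.5, 314.5], 0.69, array([ 0.45
[... 204 characters left out ...]
38, 0.297]))]
charger [([332.7, 275.0], 0.74, array([ 0.545, -0.089]))]
charger_contact [([339.3, 259.7], 0.63, array([ 0.572, -0.101])), ([336.2, 274.5], 0.58, array([ 0.542, -0.094]))]
earbud_case [([135.0, 276.1], 0.93, array([0.547, 0.314]))]
case_contact [([130.1, 275.3], 0.39, array([0.544, 0.314]))]
cup_rim [([223.4, 272.4], 0.72, array([0.539, 0.123]))]
cup [([229.6, 277.5], 0.63, array([0.542, 0.122])), ([339.3, 257.5], 0.28, array([ 0.581, -0.103]))]
incense_holder [([442.2, 283.2], 0.94, array([ 0.525, -0.314]))]
flashlight [([220.8, 208.7], 0.74, array([0.687, 0.142])), ([222.4, 268.3], 0.3, array([0.561, 0.137]))]
coin_holder [([386.6, 196.9], 0.72, array([ 0.71 , -0.206]))]
1.2
```

View pics/scene.png

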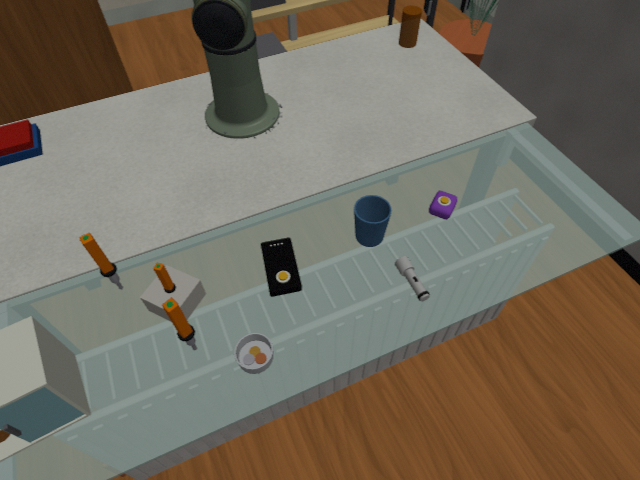

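View pics/top.png

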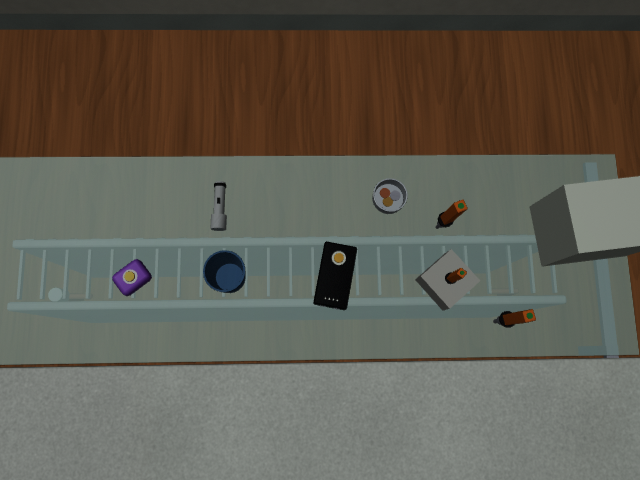

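The top view shows three orange pens. One stands in the white holder, cap near (461,272). The other two stand free and look larger, with caps near (461,203) and (528,315). In the scene view the same pens are at (159,266), (168,301) and (88,236). By the description I want the one in the holder, and I'll check it close up.

```bash
cat >> h.py <<'E'
np.set_printoptions(precision=4,suppress=True)
def rv(yaw):  # tool down, tool y axis at angle yaw from world y
    return (R.from_euler("z",yaw)*R.from_euler("x",np.pi)).as_rotvec()
def look(target,h,yaw,T):
    Rt=R.from_rotvec(rv(yaw)).as_matrix();c=Rt@T[:3,3];d=Rt@T[:3,2]
    s=(target[2]-h-c[2])/d[2];P=np.array(target)-c-s*d;P[2]=h;return P
E
python3 - <<'E'
from h import *
T=np.array(grab_frame("wrist")["T_tool_cam"]);print(T);s=get_state();print(s["eef_rot"],rv(0))
def go(t,h,yaw):
    P=look(t,h,yaw,T)
    for y in (yaw,yaw+np.pi,yaw-np.pi):
        try:
            P=look(t,h,y,T); movep(P,rv(y)); return True
        except MotionError as e: print(e)
def rep(f,ks,tag):
    for k in ks: print(tag,k,[(np.round(d["centre"],1).tolist(),round(d["score"],2)) for d in tip_of("wrist",k)[:3]])
obs={}
for tag,t,ks in (("case",(.545,.315,.03),["case_contact","earbud_case"]),("chg",(.58,-.1,.03),["charger_contact"]),("pen",(.525,-.315,.1),["pen_cap","pen_grip","incense_holder"])):
    for i in range(2):
        tt=np.array(t)+[0,.04*(i-.5)*2,0]
        if not go(tt,.27,0.): continue
        f=shot("wrist");save(f,f"{tag}{i}.png");rep(f,ks,tag)
        for k in ks:
            ds=tip_of("wrist",k)
            if ds: obs.setdefault(k,[]).append((f,ds[0]["centre"]))
        np.savez(f"pics/{tag}{i}.npz",M=f["M"],K=[f["fx"],f["fy"],f["cx"],f["cy"]])
for k,o in obs.items():
    if len(o)>1: print(k,*tri(o))
s=get_state();print(s["clock"],s["q"],s["position"])
E
```

```text
[[-0.0008 -0.9628 -0.2703  0.0689]
 [ 1.     -0.0007 -0.0004 -0.0008]
 [ 0.0002 -0.2703  0.9628 -0.1431]
 [ 0.      0.      0.      1.    ]]
[-0.435  -3.1113  0.    ] [3.1416 0.     0.    ]
case case_contact [([285.5, 251.9], 0.51)]
case earbud_case [([290.1, 245.3], 0.74)]
case case_contact [([353.9, 251.8], 0.47)]
case earbud_case [([351.5, 241.8], 0.89)]
chg charger_contact [([287.5, 251.7], 0.66)]
chg charger_contact [([357.7, 251.2], 0.5), ([518.2, 282.5], 0.16)]
pen pen_cap [([253.2, 107.3], 0.91), ([395.9, 375.4], 0.72), ([274.2, 257.3], 0.56)]
pen pen_grip [([268.9, 115.4], 0.88), ([280.3, 245.1], 0.81)]
pen incense_holder [([292.2, 223.6], 0.74)]
pen pen_cap [([377.9, 108.2], 0.94), ([368.7, 259.5], 0.86)]
pen pen_grip [([467.7, 336.1], 0.92), ([365.2, 248.6], 0.87), ([364.8, 115.2], 0.72)]
pen incense_holder [([356.1, 228.0], 0.79)]
case_contact [0.5425 0.3166 0.0325] [5.194268947405114e-05, 5.194268947397413e-05]
earbud_case [ 0.541   0.3154 -0.0124] [0.0021735951072517946, 0.0021735951072518224]
charger_contact [ 0.581  -0.1019  0.0418] [0.0002967228204533113, 0.00029672282045340223]
pen_cap [ 0.6424 -0.3114  0.1809] [0.00027125643042969524, 0.000271256430429638]
pen_grip [ 0.5988 -0.3251  0.3546] [0.029598085387022022, 0.02959808538702195]
incense_holder [ 0.5289 -0.3184  0.0037] [0.0028010885358149685, 0.002801088535815044]
13.2333 [-0.5916  0.4205  0.046   1.1965 -0.      2.5512] [ 0.5439 -0.2768  0.2698]
```

Run:
```python
import numpy as np,cv2
np.set_printoptions(precision=4,suppress=True)
import h
def L(n):
    z=np.load(f"pics/{n}.npz");K=z["K"];return dict(img=cv2.imread(f"pics/{n}.png")[:,:,::-1],M=z["M"],fx=K[0],fy=K[1],cx=K[2],cy=K[3])
F={n:L(n) for n in ("case0","case1","chg0","chg1","pen0","pen1")}
def gold(f,c,r=40):
    hs=cv2.cvtColor(np.ascontiguousarray(f["img"]),cv2.COLOR_RGB2HSV);m=cv2.inRange(hs,(15,90,80),(35,255,255))
    w=np.zeros_like(m);cv2.circle(w,(int(c[0]),int(c[1])),r,255,-1);m&=w
    M=cv2.moments(m,True);return (M["m10"]/M["m00"],M["m01"]/M["m00"]),M["m00"]
sc=h.shot("scene");tp=h.shot("top")
for n,cs,ps,pt,z in (("case",[(285,252),(354,252)],(445,201),(130,276),.033),("chg",[(287,252),(358,251)],(283,277),(339,258),.029)):
    o=[]
    for i in range(2):
        g=gold(F[n+str(i)],cs[i]);o.append((F[n+str(i)],g[0]));print(n,g,h.atz(*o[-1],z))
    for f,p in ((sc,ps),(tp,pt)):
        g=gold(f,p,12);print(g,h.atz(f,g[0],z));o.append((f,g[0]))
    print(h.tri(o[:2]),h.tri(o))
o=[(F["pen0"],(274.2,257.3)),(F["pen1"],(368.7,259.5)),(sc,(158.8,266.3))]
print("pen cap",h.tri(o[:2]),h.tri(o))
a=F["pen0"]["img"][150:350,190:390,::-1];b=F["pen1"]["img"][150:350,270:470,::-1]
cv2.imwrite("pics/pc.png",np.hstack([cv2.resize(x,(400,400),interpolation=cv2.INTER_CUBIC) for x in (a,b)]))
```

```text
case ((285.2450980392157, 251.30882352941177), 204.0) [0.5434 0.3168 0.033 ]
case ((353.3980582524272, 251.10679611650485), 206.0) [0.5434 0.3173 0.033 ]
((444.2083333333333, 199.91666666666666), 48.0) [0.5463 0.3168 0.033 ]
((129.05333333333334, 275.7866666666667), 75.0) [0.5434 0.3165 0.033 ]
(array([0.5428, 0.3171, 0.0309]), [7.597511345919273e-06, 7.597511346092793e-06]) (array([0.5436, 0.3173, 0.0313]), [0.0007671958044630303, 0.0007128136067260058, 0.0015777732468776342, 0.000346072170518778])
chg ((287.06091370558374, 251.48223350253807), 197.0) [ 0.5773 -0.1     0.029 ]
chg ((354.54634146341465, 251.50243902439024), 205.0) [ 0.5773 -0.0995  0.029 ]
((282.6363636363636, 275.3484848484849), 66.0) [ 0.5791 -0.0987  0.029 ]
((338.42105263157896, 257.32894736842104), 76.0) [ 0.5768 -0.099   0.029 ]
(array([ 0.5767, -0.0997,  0.0269]), [4.199502568292035e-06, 4.1995025681653165e-06]) (array([ 0.577 , -0.0992,  0.0268]), [0.000635370571672709, 0.0006381481335966344, 0.0011438828309217764, 0.00014428406477893274])
pen cap (array([ 0.529 , -0.3152,  0.1421]), [0.0010286021620310665, 0.0010286021620310776]) (array([ 0.5258, -0.3152,  0.1295]), [0.001856739258659114, 0.002493647453599618, 0.0014383701505789042])
```

View pics/pc.png

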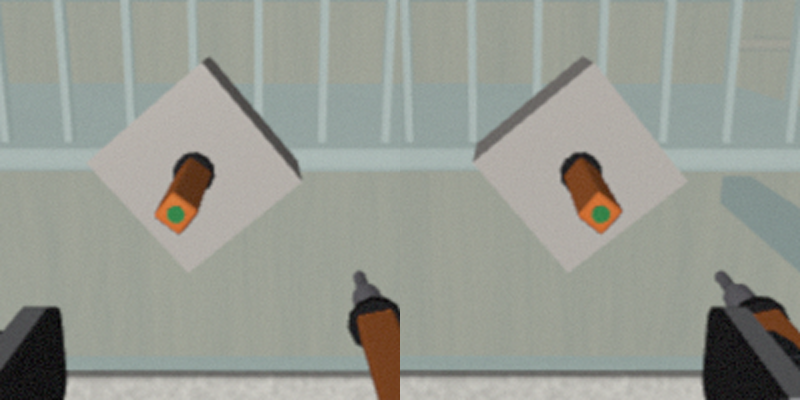

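View pics/pen0.png

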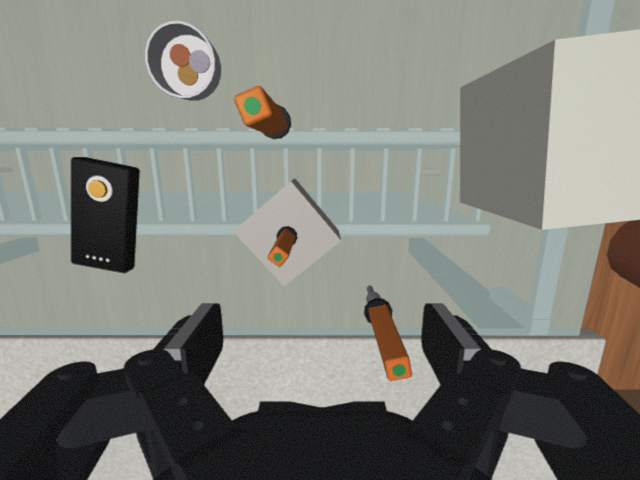

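The close crop shows the holder pen with an orange grip, green dot and collar seated on the block. Its cap is at about (278,257) in pen0 and (370,257) in pen1. The free pens at (253,107) and (398,370) are clearly larger, so the holder pen is the right one.

Run:
```python
import numpy as np,cv2,h
def L(n):
    z=np.load(f"pics/{n}.npz");K=z["K"];return dict(img=cv2.imread(f"pics/{n}.png")[:,:,::-1],M=z["M"],fx=K[0],fy=K[1],cx=K[2],cy=K[3])
o=[]
for n,c in (("pen0",(278,257)),("pen1",(370,257))):
    f=L(n);hs=cv2.cvtColor(np.ascontiguousarray(f["img"]),cv2.COLOR_RGB2HSV)
    m=cv2.inRange(hs,(5,120,170),(90,255,255));w=np.zeros_like(m);cv2.circle(w,c,16,255,-1);m&=w
    gr=cv2.inRange(hs,(40,80,60),(90,255,255))&w;m|=gr
    M=cv2.moments(m,True);p=(M["m10"]/M["m00"],M["m01"]/M["m00"]);o.append((f,p))
    G=cv2.moments(gr,True);pg=(G["m10"]/G["m00"],G["m01"]/G["m00"])
    ys,xs=np.nonzero(m);W=np.array([h.atz(f,q,.135)[:2] for q in zip(xs,ys)])
    r=cv2.minAreaRect((W*1000).astype(np.float32));print(n,p,pg,M["m00"],h.atz(f,p,.135),r)
print(h.tri(o))
# holder top-face yaw
for n,c in (("pen0",(290,233)),("pen1",(360,233))):
    f=L(n);hs=cv2.cvtColor(np.ascontiguousarray(f["img"]),cv2.COLOR_RGB2HSV)
    m=((f["img"].min(2)>150)&(f["img"][:,:,0].astype(int)>=f["img"][:,:,1])).astype(np.uint8)
    m=cv2.morphologyEx(m,cv2.MORPH_OPEN,np.ones((3,3)));w=np.zeros_like(m);cv2.circle(w,c,60,1,-1);m&=w
    ys,xs=np.nonzero(m);W=np.array([h.atz(f,q,.055)[:2] for q in zip(xs,ys)])
    print("holder",cv2.minAreaRect((W*1000).astype(np.float32)))
```

```text
pen0 (277.18009478672985, 256.0047393364929) (277.5192307692308, 256.71153846153845) 211.0 [ 0.5291 -0.3168  0.135 ] ((528.9227905273438, -316.7642822265625), (13.574616432189941, 13.405860900878906), 50.937110900878906)
pen1 (369.43119266055044, 255.9908256880734) (370.14814814814815, 256.6666666666667) 218.0 [ 0.5289 -0.3167  0.135 ] ((528.8001708984375, -316.753173828125), (13.698433876037598, 13.551291465759277), 50.87122344970703)
(array([ 0.5289, -0.3168,  0.1348]), [8.763770890665232e-05, 8.76377089067403e-05])
holder ((528.242919921875, -316.69635009765625), (84.71231842041016, 84.44319152832031), 39.869232177734375)
holder ((527.8755493164062, -317.408935546875), (84.69364929199219, 84.6847152709961), 40.01698684692383)
```

The cap measures z = 0.135 from two views and the grip is about 13.5 mm square, so this is the 130 mm pen. Its yaw is 50.9°. Next I grasp it and lift.

Run:
```python
from h import *
P=np.array([.5284,-.317,.0915]);best=None
q0=np.array(get_state()["q"])
for d in (50.9,-39.1,140.9,-129.1):
    q=ik(P,rv(np.radians(d)))
    if q is not None: 
        c=np.abs(np.array(q)-q0).max();print(d,np.round(q,2),c)
        if abs(q[5])<2.9 and (best is None or c<best[0]): best=(c,d)
y=np.radians(best[1]);print(best)
movep(P+[0,0,.10],rv(y)); move_l(P,.12)
s=get_state();print(s["position"],s["contact_force"]);f0=np.array(s["contact_force"])
grab(50);s=get_state();print(s["finger_gap"],s["grasp_force"],s["contact_force"]-f0)
move_l(P+[0,0,.03],.06);s=get_state();print(s["finger_gap"],s["contact_force"]-f0)
move_l(P+[0,0,.10],.12)
s=get_state();print(s["finger_gap"],s["grasp_force"],s["contact_force"],s["clock"],s["q"])
f=shot("wrist");save(f,"lift.png");t=shot("scene");save(t,"lift_s.png")
np.savez("pics/lift.npz",M=t["M"])
for n,g in (("scene",t),("wrist",f)):
    for k in ("pen_tip","pen_cap"): print(n,k,[(np.round(d["centre"],1).tolist(),round(d["score"],2)) for d in tip_of(n,k)[:4]])
p=np.array(s["position"]);
for z in (-.086,-.086+.13): print("exp scene px",proj(t,p+[0,0,z]),"wrist",proj(f,p+[0,0,z]))
a=t["img"][200:320,90:250,::-1];b=f["img"][180:480,120:520,::-1]
cv2.imwrite("pics/lc.png",np.hstack([cv2.resize(a,(400,300),interpolation=cv2.INTER_CUBIC),b]))
```

```text
50.9 [-0.66  0.57 -0.2   0.81  0.    1.59] 0.9581377197895615
-39.1 [-0.66  0.57 -0.2   0.81  0.   -3.12] 5.670526700174251
140.9 [-0.66  0.57 -0.2   0.81  0.    0.02] 2.5289340465844576
-129.1 [-0.66  0.57 -0.2   0.81  0.   -1.55] 4.099730373379355
(np.float64(0.9581377197895615), 50.9)
[ 0.529  -0.3174  0.0923] [1.3687 0.0353 1.1466]
0.17108297461273153 48.79993736743927 [-0.2036 -0.1619  0.5088]
0.16307431418996035 [-2.1359  0.5768 -2.0812]
0.16887030883706783 48.915225863456726 [ 0.4863  0.2158 -0.8704] 17.25 [-0.6601  0.4757 -0.0711  1.0252 -0.      1.5931]
scene pen_tip [([119.2, 286.3], 0.88), ([193.5, 352.2], 0.8), ([163.9, 273.9], 0.56)]
scene pen_cap [([86.8, 234.3], 0.69), ([140.0, 235.0], 0.67), ([169.6, 303.7], 0.59)]
wrist pen_tip [([410.5, 143.1], 0.88), ([322.3, 224.5], 0.43)]
wrist pen_cap [([318.8, 360.7], 0.89), ([519.7, 130.1], 0.68)]
exp scene px [161.8912 273.9707] wrist [322.1332 254.6488]
exp scene px [139.0075 231.8142] wrist [321.9491 363.0523]
```

View pics/lc.png

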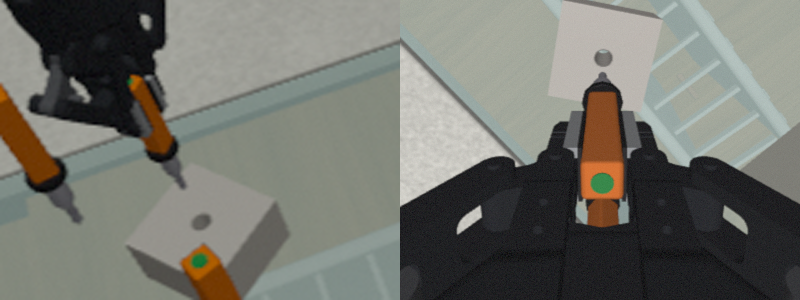

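The pen hangs vertical. Its tip shows at (322,255) in the wrist view, just where it should be, and at (163,275) in the scene view against an expected (162,274). The holder has not moved. Next is the charger.

```bash
cat >> h.py <<'E'
OFF=.087
def touch(xy,ztop,up):
    s=get_state();r=s["eef_rot"];p=np.array([xy[0],xy[1],ztop+OFF])
    if up: movep(p+[0,0,up],r)
    move_l(p+[0,0,.010],.12); sleep(.15)
    f0=np.array(get_state()["contact_force"]);v=p.copy();v[2]-=.0035
    for _ in range(3):
        hit=move_l(v,.012,until_force=1.7);s=get_state()
        print("hit",hit,"tipz",s["position"][2]-OFF,s["position"],np.array(s["contact_force"])-f0,s["clock"])
        if not(hit and s["position"][2]-OFF>ztop+.004): break
    sleep(.15);s=get_state();print("hold",s["position"],np.array(s["contact_force"])-f0)
    return f0
E
python3 - <<'E'
from h import *
f0=touch((.577,-.0995),.029,.08)
f=shot("wrist");save(f,"t1.png");s=get_state();print(proj(f,np.array(s["position"])-[0,0,OFF]))
cv2.imwrite("pics/t1c.png",cv2.resize(f["img"][170:330,220:420,::-1],(800,640))[:600])
E
```

```text
hit True tipz 0.026733045947686204 [ 0.5768 -0.0995  0.1137] [ 0.9353 -0.5276  1.7674] 20.2417
hold [ 0.5768 -0.0995  0.1136] [ 1.3052 -0.2692  0.6072]
[322.2152 254.2302]
```

View pics/t1c.png

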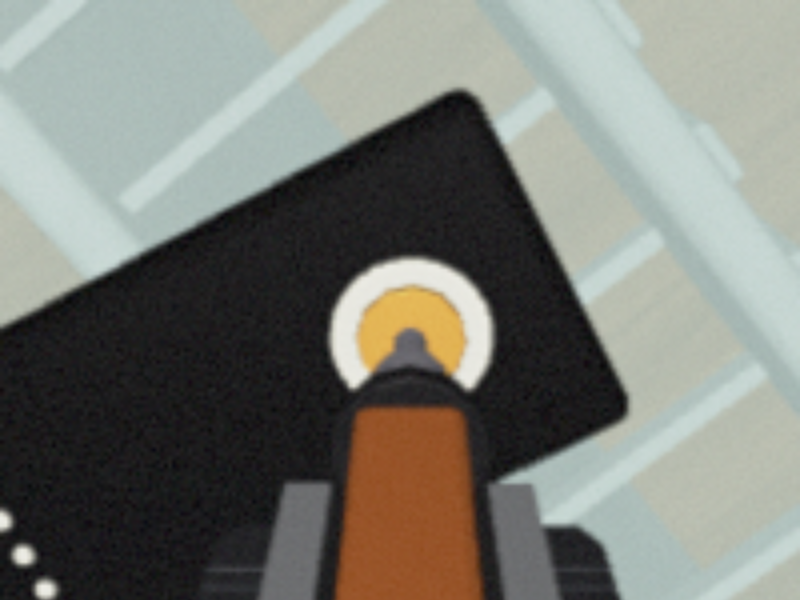

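The tip is over the centre of the gold contact, at (322,254). The single force readings are noisy, so I'll average them while pressing in small steps.

```bash
cat >> h.py <<'E'
def avg(n=10):
    a=[]
    for _ in range(n): sleep(.02);a.append(get_state()["contact_force"])
    return np.mean(a,0)
def press(step,n,want):
    z=[];F=[]
    for i in range(n+1):
        s=get_state();z.append(s["position"][2]-OFF);F.append(avg()[2]);print("z %.4f F %.2f clk %.2f"%(z[-1],F[-1],s["clock"]))
        if F[-1]>want or i==n: break
        p=np.array(s["position"]);p[2]-=step;move_l(p,.01)
E
python3 - <<'E'
from h import *
press(.0007,3,2.6)
E
```

```text
z 0.0266 F 1.80 clk 20.44
z 0.0259 F 2.25 clk 20.86
z 0.0252 F 2.72 clk 21.27
```

Run:
```python
from h import *
sleep(.25)
p=np.array(get_state()["position"]);move_l(p+[0,0,.03],.08);sleep(.1);print("free",avg(6))
p[2]=.245;move_l(p,.15)
r=get_state()["eef_rot"]
c=np.array([.5434,.317,.033+OFF]);movep([c[0],c[1],.2],r)
move_l(c+[0,0,.006],.12);sleep(.1);b=avg(6);print("free2",b,get_state()["clock"])
hit=move_l(c-[0,0,.0028],.015,until_force=4)
print(hit);press(.0006,2,b[2]+2.2)
f=shot("wrist");save(f,"t2.png");s=get_state();print(s["position"],s["clock"],s["finger_gap"])
cv2.imwrite("pics/t2c.png",cv2.resize(f["img"][170:330,220:420,::-1],(640,512)))
```

```text
free [-0.0882  0.1599 -0.4017]
free2 [ 0.2897 -0.1576 -0.5066] 25.7667
False
z 0.0304 F 2.23 clk 26.50
[0.5435 0.3171 0.1174] 26.7167 0.16903789064064503
```

View pics/t2c.png

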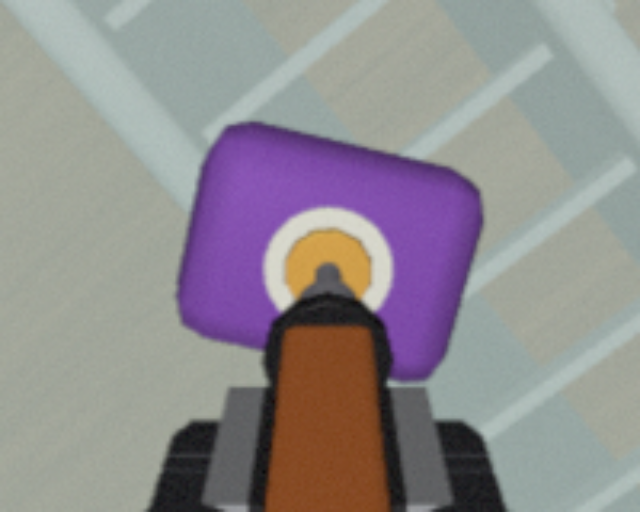

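The tip is on the centre of the case contact and pressing with about 2.7 N. I'll hold, then move to the cup.

Run:
```python
from h import *
sleep(1.0);print("F",avg(3)[2])
p=np.array(get_state()["position"]);move_l(p+[0,0,.03],.08);p[2]=.245;move_l(p,.15)
r=get_state()["eef_rot"];C=np.array([.539,.122,0])
movep(C+[0,0,.245],r)
f=shot("scene");t=shot("top")
for n,g in (("scene",f),("top",t)): print([(atz(g,d["centre"],.095),d["score"]) for d in tip_of(n,"cup_rim")[:2]])
b=avg(5)
move_l(C+[0,0,.18],.12)
print(move_l(C+[0,0,.106],.07,until_force=6));s=get_state();print(s["position"],avg(4)-b,s["clock"])
save(shot("scene"),"cup.png");save(shot("wrist"),"cupw.png")
a=cv2.imread("pics/cup.png")[140:270,290:450];w=cv2.imread("pics/cupw.png")
cv2.imwrite("pics/cc.png",np.hstack([cv2.resize(a,(400,325)),cv2.resize(w,(400,300))[:300] if 0 else cv2.resize(w,(400,325))]))
```

```text
F 1.5932469786902155
[(array([0.5344, 0.1298, 0.095 ]), 0.95)]
[(array([0.5369, 0.1213, 0.095 ]), 0.8)]
False
[0.5394 0.1221 0.1065] [-0.0639 -0.2524  0.2599] 32.075
```

View pics/cc.png

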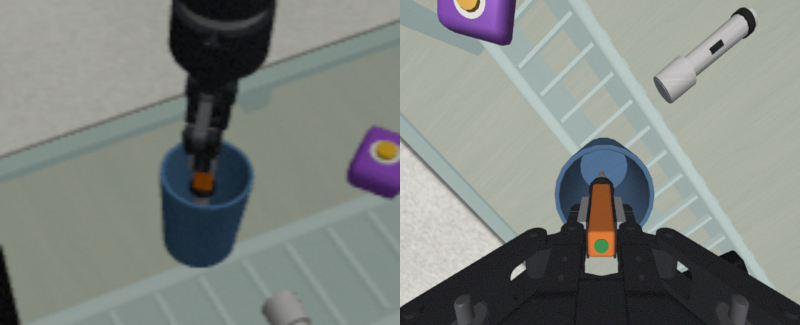

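The pen is inside the cup mouth with its tip low and the fingers above the rim, and nothing is touching. Releasing.

Run:
```python
from h import *
let_go();sleep(.4);s=get_state();print(s["finger_gap"],s["contact_force"])
p=np.array(s["position"]);p[2]=.30;move_l(p,.12)
P=p.copy();P[0]-=.06;P[2]=.33;movep(P,s["eef_rot"]);sleep(.5)
f=shot("scene");save(f,"end.png");t=shot("top")
print(get_state()["clock"],get_state()["finger_gap"])
for k in ("incense_holder","earbud_case","coin_holder","flashlight","charger"): print(k,[np.round(d["centre"],1).tolist() for d in tip_of("top",k)[:1]])
```

```text
0.9991269163252436 [-0.087  -0.2109  0.1138]
36.0667 0.9998804768028919
incense_holder [[441.9, 281.3]]
earbud_case []
coin_holder [[385.6, 199.5]]
flashlight [[222.1, 209.1]]
charger [[334.1, 272.9]]
```

View pics/end.png

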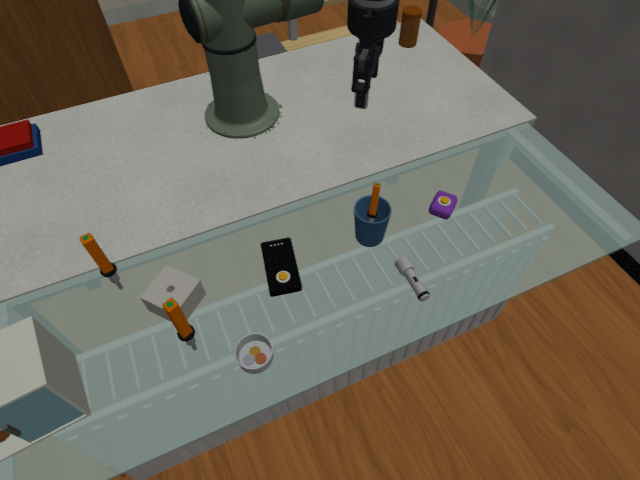

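The pen stands in the cup at (375,200), the holder is empty, everything else is where it was and the arm is clear.

```bash
python3 -c "
from cell import *
print(sign_off())"
```

```text
the job is handed in; nothing more can be done
None
```

Job handed in at about 36 s of the 59 s: the pen's tip pressed the charger contact and then the earbud case contact for about 1.5 s each at roughly 2–3 N, the pen is now in the blue cup, and nothing else has visibly moved.

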